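Mount the master rod on the runout bench and trim its readout to zero

ROBOT

A 6-joint arm with a two-finger parallel gripper is mounted at the origin on the work surface. World frame = base frame: x ahead of the robot, y to its left, z up, the work surface at z = 0. Lengths are in m, angles in rad, forces in N, time in s.
With the tool pointing down it reaches from about 0.375 to 0.9 m from the base axis. Payload 3.1 kg.
Tool frame: the origin (TCP) lies at the very end of the fingers, on their centre line; the grasp point (between the pads) lies 19 mm behind it; z points along the fingers, y is the line along which they close (so a half turn about z gives the same grasp; the last joint's range is limited). The gripper opens to 87 mm and grips with 3 to 60 N. Pads are 19 mm wide; open, the fingers measure 117 mm over their backs; the gripper's body (75 mm by 190 mm) begins 51 mm behind the grasp point.
Start: joints at [0.952, 0.527, 1.433, -0, 1.181, -0.178], TCP at [0.267, 0.565, 0.223] pointing down, gripper open.
Joint ranges: [-3.08, 3.08], [-0.75, 2.2], [0.22, 2.44], [-1.43, 4.57], [0, 2.65], [-2.85, 2.85]. Speed limits (rad/s): [2.79, 2.79, 3.14, 3.14, 3.14, 3.14].

INTERFACE

Orientations are given as a unit quaternion [x, y, z, w].
In Python, from rig import robot gives the robot as it stands. The module is installed in compiled form; this text tells all that it offers.
- The arm moves only by the tool servo_tool, never from a script. Its argument "rows" is one flat list of numbers, 5 for each row, row after row: the closure, from -1 (fully open) to 1 (shut), so that 0 is half open, then the shift along the tool's x, y, z in m, then the turn about the tool's z in degrees. A call has 1 to 5 rows; each row shifts and turns the commanded pose from where the row before left it, along the tool's axes as they then stand; what a row does not reach is not made up. A row lasts 1/12 s, in which the tool goes at most 41.7 mm and 7.16 degrees, less where a joint would pass 70% of its speed; a pose out of reach is approached as far as the arm can. A call with a gripper value outside its range is refused whole. The fingers move at their own pace and stop on an object; "newtons" is the grip in N (left out, the last holds). Time passes only in rows, so rows that do not move let the fingers close. It gives the time, the measured TCP pose, the force, the opening and the grip force at its end, in the units of the state.
- robot.get_obs(): the state, without advancing time (a new reading comes with each control period).
- robot.camera(name): name is "side" or "top" or "wrist"; returns a dict with "pixels" (400x640x3 uint8, red, green, blue), "intrinsics" (3x3 intrinsics, pixels), "rvec" (rotation vector, rad) and "tvec" (3), from world to camera coordinates, as OpenCV has them; the wrist camera has in their place "mount" (4x4, takes a point from camera to tool coordinates, whose origin is the TCP and whose axes are the flange's). Camera axes: x right, y down, z forward; pixel columns grow to the right and rows downward; lengths in m; the calibration is good to about 2 mm. A picture is of the moment at which its call begins: read the wrist's pose just before it. There is no depth.
- robot.hand_in(): hands the job in; it is judged then, once.
Trained networks look in a picture, given as the dict that the camera call returned (one of the last four; its "shot" number tells which), for a name from the list of things; names that differ only in an ending like _2 or _b are one class to them, and where a whole thing is asked for, a point or a joint stands for the part that bears it (a point fixed in the world has none). Each returns a list of dicts, best first, with "score" (0 to 1); they miss things now and then, are a little off and sometimes report something else, mostly with a low value. They report only what shows in the picture. A call takes as long as a camera call. They do not tell look-alikes from the thing itself.
- robot.spot_in(picture, query): "at" ([x, y, z] in m, in world coordinates, good to about 4 mm: the middle of the surface that is visible of it).
- robot.outline_of(picture, query): "region" (400x640 bool, what is visible of it).
- robot.place_of(picture, query): "at" ([x, y, z] in m, in world coordinates, good to about 4 mm: a listed point, or the origin of a listed thing).
The state is a dict: "time": time; "q": joint angles; "joint_velocities": joint speeds; "joint_torque": joint torques, N m; "position": TCP position; "tool_rot": TCP orientation; "ft_force": force on the tool from outside, world axes, zero at the start; "moment": the same for the moment, N m; "grip_width": finger opening in m; "grip_force": force on a finger pad.
Only numpy, scipy, OpenCV 4.12 (cv2) and the standard library are available. Lean on these libraries where they do the work, as an engineer would, in place of code of your own. Each camera call takes 0.05 s, during which the arm holds its last target. There are 200 camera calls.

TASK

Calibrate the rod runout bench: lift the steel master rod from its rack, lay it in the two orange V rests of the bench, its tips clear of both cups, and let go, then slide the tailstock fully home so the rod sits between the two cups. Then take the plastic tuning tool from its stand, put its blade in the slot of the brass trimmer and turn it until the meter needle is in the green band, touching the trimmer with the tool only, and hang the tool back upright in its stand. Leave everything else on the table where it is.

Things in the scene. Friction and masses are not known exactly. Their poses are not given: they have to be found in the camera images.
- bench: fixed runout bench: dark rail 100 wide (x), 340 long (y), 20 high. Origin: underside of the rail, below the clamped rod's middle; z up; y from the fixed red headstock (at -y, top 100 high) to the sliding red tailstock (+y). Headstock cup: mouth 25 across at y = -73, floor at y = -81; the same cup on the tailstock faces it; mouths 205 apart when it is fully back
- bench_load (a point): point on the bench's centre line, 70 above the table, bench's y = +16: rod middle here when laid in the rests, both tips clear of the cups (within about 8 mm to either side). Orange V rests, 12 thick, at bench y = -45 and +52 hold a 16 mm rod on the line; V arms reach 77 high, 18 to each side; between them 85 is free down to the rail. Attitude as the bench's
- tailstock (a joint): tailstock travel, m: 0 = fully back, 0.060 = home against its stop; grows as it slides along the bench's -y towards the headstock. Drags with about 2 N, stays where left. Home, it leaves the rod about 1.5 mm end play. On its way it pushes a rod lying in the rests along, into the headstock cup. Starts at 0 to 0.012
- tailstock_grip (a point): middle of the black upright post on top of the tailstock: post 18 x 18, from 95 to 136 above the table, this point 117 above the table; moves with the tailstock. The red block below (60 x 42) ends at 95. Attitude as the bench's
- rod: steel master rod, 16 diameter, 160 long tip to tip, both ends alike, tapered over the last 8 to 6 across; yellow band 50 long round its middle; about 0.24 kg. Origin at its middle, local y along the rod. Starts lying level in the rack, its axis 45 above the table
- rack: fixed rod rack: black base plate 60 x 140 x 10 with two blue V rests at local y = -50 and +50 (12 thick, tops 52 high); the rod lies along its y. Origin: centre of its underside. Rack and tool stand stand left and right of each other, either way round
- readout: fixed grey readout box 150 (x) x 200 (y) x 55 high, origin at the centre of its underside, z up. On top, towards -y, a white meter face with a red needle, black ticks and a green band; at local x = -30, y = +68 the brass trimmer
- needle (a joint): angle of the red needle, rad, counter-clockwise from above; needle 92 long, pivot at the readout's local (-50, -30), along the readout's +x at 0, the middle of the green band (-0.06 to +0.06). It follows the trimmer: needle = 0.4 x trimmer angle, same sense. Starts between +0.24 and +0.56, so the trimmer must turn clockwise seen from above
- trimmer: brass slotted trimmer head 32 x 22 on a round skirt, turns about the vertical through its origin, stops at +-1.6 rad. Origin: centre of the slot's mouth, 71 above the table; slot along its local x, which lies along the readout's x when the needle is at 0. Slot 18 long, 5.5 wide, 8 deep, mouth chamfered 2. Friction 0.04 N m, stays where left
- tool: plastic tuning tool, 130 long, 60 g. Origin: middle of the blade's tip; local z towards the handle; x across the blade. White blade 14 wide, 3 thick (12 x 2 at the very tip) to 14 from the tip, white shank 14 x 8 to 60, blue flange 34 x 26 from 60 to 65, blue handle 26 (x) x 14 (y) from 65 to 130. Starts upright in the stand, tip 10 above the table
- stand: fixed grey tool stand, block 60 x 60 x 70 high, origin at the centre of its underside, z up. Vertical hole through its middle, 19 along its x and 13 along its y, mouth chamfered 3; the tool hangs in it by its flange on the top face, tool x along stand x (either way round)
- motor: bystander: stepper motor with a red extruder block on top, 50 x 44 x 70 tall; leave it alone
- bracket: bystander: orange printed L bracket, 60 x 40 x 40 tall, lying between the robot and the rack/stand row; leave it alone
- driver: bystander: screwdriver with a red handle, 180 long, lying on the right; not for this job, leave it alone
- spanner: bystander: steel spanner, 160 long, lying on the left; leave it alone
- glue: bystander: white bottle with an orange cap, 44 across, 110 tall; leave it alone
Mind the look-alikes: they are no part of the job. What is meant by the tool is not turquoise, and is the smaller of those in its own colour.

How it is judged:
By the outcome, as a careful person would: the job done as asked, in the order asked, and still so for the second after the job is handed in, with the robot touching nothing.
It also fails if it takes over 69 s, if anything falls off the work surface, if the arm or the gripper's body presses on something with over 40 N, if the wrist force passes 120 N, or if a joint passes its speed limit or range.

## Working session

There is one attempt and no reset: what is moved stays moved. The work goes in short steps, Python scripts to look and compute and a tool call to move; the robot and the scene stay as the last step left them, time stands still between calls to the robot, and variables do not carry over. Pictures are saved under pics/ and viewed, at most 13 in all, crops included, and the job is handed in when it is done.

Besides the shell and the picture viewer there is one more tool, called after "Emit:" as a command line: name --argument value ..., lists and objects as JSON in quotes. servo_tool: Moves the arm, as the interface text tells. Its arguments: {"type":"object","properties":{"rows":{"type":"array","items":{"type":"number"}},"newtons":{"type":"number"}},"required":["rows"]}

```bash
mkdir -p pics; cat > h.py <<'E'
import numpy as np, cv2
from scipy.spatial.transform import Rotation as R
from rig import robot
def cam(n):
    o=robot.get_obs(); c=robot.camera(n); K=np.array(c["intrinsics"],float)
    if n=="wrist":
        M=np.array(c["mount"]); T=np.eye(4); T[:3,:3]=R.from_quat(o["tool_rot"]).as_matrix(); T[:3,3]=o["position"]
        W=T@M; Rc=W[:3,:3].T; t=-Rc@W[:3,3]
    else:
        Rc=cv2.Rodrigues(np.array(c["rvec"],float))[0]; t=np.array(c["tvec"],float).ravel()
    return c,K,Rc,t
def proj(P,K,Rc,t):
    p=(np.atleast_2d(P)@Rc.T+t)@K.T; return p[:,:2]/p[:,2:]
def back(uv,z,K,Rc,t):
    uv=np.atleast_2d(uv).astype(float); d=np.c_[uv,np.ones(len(uv))]@np.linalg.inv(K).T@Rc; C=-Rc.T@t
    return C+d*((z-C[2])/d[:,2])[:,None]
def save(c,f,s=1,crop=None):
    im=c["pixels"][:,:,::-1]
    if crop: im=im[crop[1]:crop[3],crop[0]:crop[2]]
    cv2.imwrite("pics/"+f,cv2.resize(im,None,fx=s,fy=s,interpolation=cv2.INTER_CUBIC))
E
cat > a.py <<'E'
from h import *
np.set_printoptions(precision=4,suppress=True)
o=robot.get_obs(); print(o)
for n in ("top","side"):
    c,K,Rc,t=cam(n); save(c,n+"0.png",1.25)
    print(n,"campos",-Rc.T@t, K[0,0])
    for q in ["bench","bench_load","tailstock_grip","rod","rack","readout","trimmer","tool","stand","motor","bracket","glue"]:
        print(q,[(np.round(d["at"],3).tolist(),round(d["score"],2)) for d in robot.place_of(c,q)][:4],end=" ")
        print()
E
python3 a.py
```

```text
{'time': 0.0, 'q': array([ 0.9515,  0.5285,  1.4339, -0.    ,  1.1814, -0.1785]), 'joint_velocities': array([-0.0002, -0.0007, -0.0002, -0.0008, -0.0004,  0.0011]), 'joint_torque': array([  0.0005, -44.0035, -17.6595,   0.0633,   0.0583,  -0.0002]), 'position': array([0.2662, 0.5647, 0.2216]), 'tool_rot': array([ 0.2186,  0.9758, -0.001 , -0.0004]), 'ft_force': array([-0.2641,  0.3244, -0.5021]), 'moment': array([-0.0191, -0.0223, -0.0173]), 'grip_force': 0.0, 'grip_width': 0.08705034418802365}
top campos [ 0.2725 -0.0312  1.3872] 475.0964462418826
bench [([0.606, 0.073, -0.002], 0.57), ([0.437, -0.176, 0.006], 0.55)] 
bench_load [([0.612, 0.083, 0.068], 0.58), ([0.44, -0.178, -0.0], 0.3)] 
tailstock_grip [([0.627, 0.234, 0.117], 0.8)] 
rod [([0.431, 0.156, 0.044], 0.66)] 
rack [([0.431, 0.156, -0.002], 0.6)] 
readout [([0.607, -0.264, 0.0], 0.62)] 
trimmer [([0.577, -0.198, 0.074], 0.48)] 
tool [([0.434, -0.176, 0.008], 0.64), ([0.308, -0.246, 0.0], 0.55), ([0.335, -0.157, -0.0], 0.5)] 
stand [([0.437, -0.178, 0.002], 0.57)] 
motor [([0.743, -0.102, -0.006], 0.62)] 
bracket [([0.367
[... 185 characters left out ...]
9)] 
bench_load [([0.615, 0.087, 0.071], 0.81)] 
tailstock_grip [([0.628, 0.232, 0.116], 0.97)] 
rod [([0.435, 0.157, 0.044], 0.58), ([0.42, -0.495, 0.002], 0.58)] 
rack [([0.436, 0.161, -0.002], 0.8), ([0.653, 0.374, -0.003], 0.33)] 
readout [([0.608, -0.257, 0.001], 0.85)] 
trimmer [([0.424, -0.495, -0.003], 0.64), ([0.575, -0.195, 0.071], 0.5)] 
tool [([0.309, -0.252, 0.0], 0.63), ([0.332, -0.162, -0.0], 0.61), ([0.421, -0.496, -0.004], 0.56), ([0.436, -0.179, 0.014], 0.5)] 
stand [([0.433, -0.177, -0.003], 0.71)] 
motor [([0.745, -0.104, 0.002], 0.91), ([0.437, 0.162, 0.0], 0.38)] 
bracket [([0.368, -0.028, 0.003], 0.63)] 
glue [([0.653, 0.376, -0.0], 0.6), ([0.617, 0.069, 0.001], 0.31)]
```

View pics/top0.png

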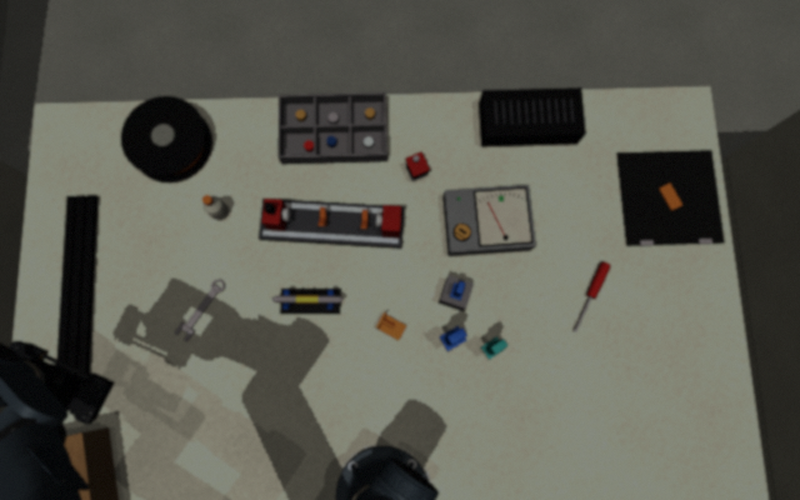

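View pics/side0.png

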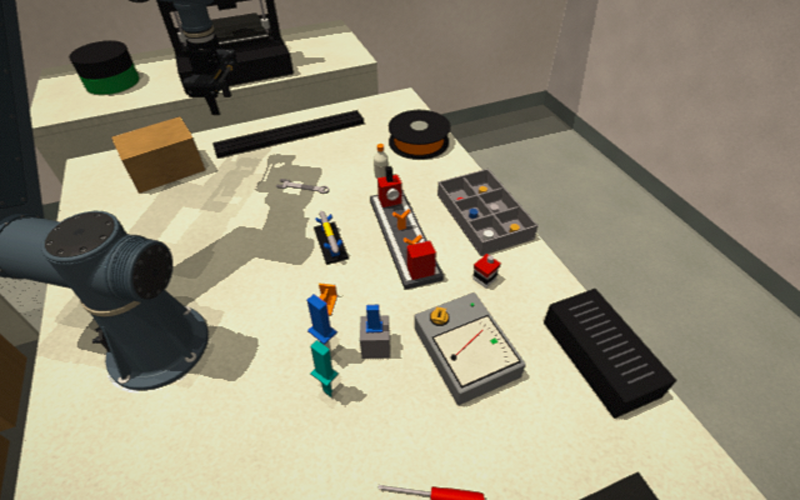

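Candidates for the tool, in side-view pixels: the blue one in the stand (374,318), the larger blue one standing on the table (318,310), and the turquoise one (322,365). The one in the stand fits because it's blue and the smaller of the two blues. I'll confirm it in a wrist crop. First I'll move above the rack and bench.

Emit:
servo_tool --rows '[-1,-0.0267,-0.02,-0.0085,0,-1,-0.0267,-0.02,-0.0085,0,-1,-0.0267,-0.02,-0.0085,0,-1,-0.0267,-0.02,-0.0085,0,-1,-0.0267,-0.02,-0.0085,0]'

```text
time: 1.72
position: [0.3451, 0.4165, 0.2654]
tool_rot: [0.218, 0.976, -0.0, 0.0]
ft_force: [0.6, 0.8, 0.5]
grip_width: 0.0868
grip_force: 0.0
```

Emit:
servo_tool --rows '[-1,-0.0267,-0.02,-0.0085,0,-1,-0.0267,-0.02,-0.0085,0,-1,-0.0267,-0.02,-0.0085,0,-1,-0.0267,-0.02,-0.0085,0,-1,-0.0267,-0.02,-0.0085,0]'

```text
time: 2.13
position: [0.4232, 0.269, 0.3082]
tool_rot: [0.219, 0.976, 0.0, 0.0]
ft_force: [0.6, 0.6, -0.6]
grip_width: 0.087
grip_force: 0.0
```

Emit:
servo_tool --rows '[-1,-0.0267,-0.02,-0.0085,0,-1,-0.0267,-0.02,-0.0085,0,-1,-0.0267,-0.02,-0.0085,0,-1,-0.0267,-0.02,-0.0085,0,-1,-0.0267,-0.02,-0.0085,0]'

```text
time: 2.55
position: [0.5013, 0.1215, 0.3507]
tool_rot: [0.219, 0.976, 0.0, 0.0]
ft_force: [0.6, -0.4, -0.1]
grip_width: 0.087
grip_force: 0.0
```

Emit:
servo_tool --rows '[-1,0,0,0,6.5,-1,0,0,0,6.5,-1,0,0,0,6.5,-1,0,0,0,6.5,-1,0,0,0,6.5]'

```text
time: 2.97
position: [0.5008, 0.1228, 0.3501]
tool_rot: [0.486, 0.874, 0.0, 0.0]
ft_force: [-0.5, -0.3, -0.9]
grip_width: 0.0871
grip_force: 0.0
```

Emit:
servo_tool --rows '[-1,0,0,0,6.5,-1,0,0,0,6.5,-1,0,0,0,6.5,-1,0,0,0,6.5,-1,0,0,0,6.5]'

```text
time: 3.38
position: [0.5008, 0.123, 0.3501]
tool_rot: [0.711, 0.704, 0.0, 0.0]
ft_force: [-0.5, 0.7, 0.7]
grip_width: 0.0872
grip_force: 0.0
```

```bash
cat > b.py <<'E'
from h import *
import sys
np.set_printoptions(precision=4,suppress=True)
c,K,Rc,t=cam("wrist"); save(c,sys.argv[1],1.25)
o=robot.get_obs(); print(o["time"],o["position"],R.from_quat(o["tool_rot"]).as_matrix(),"cam",-Rc.T@t,K[0,0])
for q in sys.argv[2:]:
    print(q,[(np.round(d["at"],4).tolist(),round(d["score"],2)) for d in robot.place_of(c,q)][:4])
    for d in robot.outline_of(c,q)[:2]:
        m=np.array(d["region"],np.uint8); ys,xs=np.nonzero(m); r=cv2.minAreaRect(np.c_[xs,ys].astype(np.float32))
        print("   outl",round(d["score"],2),m.sum(),np.round(cv2.boxPoints(r),1).tolist())
E
python3 b.py w1.png bench bench_load tailstock_grip rod rack stand tool readout trimmer
```

```text
3.4333 [0.5008 0.123  0.3501] [[ 0.0137  0.9999  0.0002]
 [ 0.9999 -0.0137  0.0001]
 [ 0.0001  0.0002 -1.    ]] cam [0.5007 0.203  0.5106] 345.3110640889066
bench [([0.613, 0.0728, -0.0008], 0.81)]
   outl 0.72 16852 [[347.79998779296875, 277.5], [380.3999938964844, 25.799999237060547], [461.20001220703125, 36.20000076293945], [428.6000061035156, 287.8999938964844]]
bench_load [([0.6182, 0.0858, 0.0706], 0.6), ([0.4367, -0.1763, 0.0015], 0.19)]
   outl 0.77 16873 [[346.6000061035156, 277.3999938964844], [379.29998779296875, 27.0], [461.0, 37.70000076293945], [428.29998779296875, 288.1000061035156]]
tailstock_grip []
   outl 0.56 2912 [[386.6000061035156, 88.0999984741211], [395.6000061035156, 34.599998474121094], [460.79998779296875, 45.5], [451.79998779296875, 99.0]]
   outl 0.42 2963 [[339.0, 313.0], [434.0, 313.0], [434.0, 346.0], [339.0, 346.0]]
rod [([0.4343, 0.1623, 0.0438], 0.89)]
   outl 0.59 1442 [[261.0, 62.099998474121094], [273.3999938964844, 61.79999923706055], [276.0, 183.89999389648438], [263.5, 184.10000610351562]]
rack [([0.4345, 0.1603, -0.0012], 0.64), ([0.3693, -0
[... 323 characters left out ...]

tool [([0.2928, -0.2437, 0.0083], 0.82), ([0.4368, -0.176, -0.0013], 0.62), ([0.3698, -0.0301, -0.0015], 0.44)]
   outl 0.96 678 [[271.0, 281.0], [271.0, 265.0], [334.0, 265.0], [334.0, 281.0]]
   outl 0.84 1228 [[196.3000030517578, 349.70001220703125], [246.1999969482422, 297.79998779296875], [267.5, 318.29998779296875], [217.60000610351562, 370.20001220703125]]
readout [([0.6125, -0.2664, 0.0007], 0.91)]
   outl 0.83 2999 [[339.0, 313.0], [434.0, 313.0], [434.0, 347.0], [339.0, 347.0]]
trimmer [([0.5774, -0.1948, 0.0674], 0.53)]
   outl 0.68 268 [[460.5, 271.5], [471.0, 261.0], [488.5, 278.5], [478.0, 289.0]]
   outl 0.61 34 [[365.0, 343.0], [375.0, 343.0], [375.0, 346.0], [365.0, 346.0]]
```

View pics/w1.png

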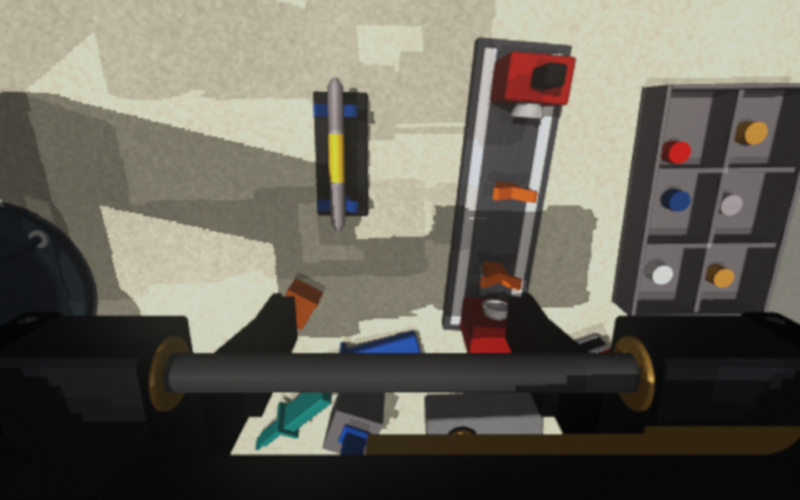

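```bash
cat > e.py <<'E'
from h import *
np.set_printoptions(precision=4,suppress=True)
c,K,Rc,t=cam("wrist")
def mask(q):
    d=robot.outline_of(c,q); return np.array(d[0]["region"],bool)
m=mask("rod"); ys,xs=np.nonzero(m); P=back(np.c_[xs,ys],0.049,K,Rc,t)
# axis via rows
rows=np.unique(ys); mid=np.array([[xs[ys==r].mean(),r] for r in rows]); P=back(mid[6:-6],0.049,K,Rc,t)
f=np.polyfit(P[:,1],P[:,0],1); e=back(mid[[0,-1]],0.045,K,Rc,t)
print("rod slope dx/dy",f[0],"ends",e,"mid",e.mean(0), "x at mid",np.polyval(f,e[:,1].mean()))
m=mask("bench")
for r0 in (60,100,140,180,220,240):
    x=np.nonzero(m[r0])[0]; print(r0,back([[x[0],r0]],0,K,Rc,t)[0,:2],back([[x[-1],r0]],0.02,K,Rc,t)[0,:2])
img=cv2.cvtColor(c["pixels"],cv2.COLOR_RGB2HSV)
o=((img[...,0]>6)&(img[...,0]<18)&(img[...,1]>170)&(img[...,2]>90)).astype(np.uint8)
n,l,s,ce=cv2.connectedComponentsWithStats(o)
for i in range(1,n):
    if s[i,4]>40: print("orange",s[i],ce[i],back([ce[i]],0.07,K,Rc,t)[0])
E
python3 e.py
```

```text
Traceback (most recent call last):
  File "e.py", line 6, in <module>
    m=mask("rod"); ys,xs=np.nonzero(m); P=back(np.c_[xs,ys],0.049,K,Rc,t)
  File "e.py", line 5, in mask
    d=robot.outline_of(c,q); return np.array(d[0]["region"],bool)
                                             ~^^^
IndexError: list index out of range
```

```bash
sed -i 's/^    d=robot.outline_of(c,q);.*/    for i in range(4):\n        d=robot.outline_of(c,q)\n        if d: return np.array(d[0]["region"],bool)/; ' e.py; sed -i 's/^c,K,Rc,t=cam("wrist")/c,K,Rc,t=cam("wrist")\nwhile not robot.outline_of(c,"rod"): c,K,Rc,t=cam("wrist")/' e.py; timeout 60 python3 e.py
```

```text
rod slope dx/dy 0.1493932282085326 ends [[ 0.4271 -0.1793  0.045 ]
 [ 0.4318 -0.2248  0.045 ]] mid [ 0.4295 -0.2021  0.045 ] x at mid 0.4347635497186148
60 [0.5786 0.2435] [0.683  0.2415]
100 [0.5738 0.1904] [0.6723 0.1905]
140 [0.5687 0.1337] [0.6665 0.136 ]
180 [0.5632 0.073 ] [0.6618 0.0777]
220 [0.5574 0.008 ] [0.6553 0.0152]
240 [ 0.5551 -0.0264] [ 0.6302 -0.0177]
orange [394 147  35  15 344] [410.0465 154.5523] [0.6154 0.1243 0.07  ]
orange [384 219  32  13 250] [399.972 224.816] [0.6086 0.0274 0.07  ]
orange [229 232  24  31 307] [240.7264 245.5114] [ 0.3884 -0.0026  0.07  ]
```

```bash
cat > e2.py <<'E'
from h import *
np.set_printoptions(precision=4,suppress=True)
c,K,Rc,t=cam("wrist")
print(back([[267.2,62],[269.7,184]],0.046,K,Rc,t))
img=cv2.cvtColor(c["pixels"],cv2.COLOR_RGB2HSV)
o=((img[...,0]>22)&(img[...,0]<35)&(img[...,1]>150)&(img[...,2]>90)).astype(np.uint8)
n,l,s,ce=cv2.connectedComponentsWithStats(o)
for i in range(1,n):
    if s[i,4]>40:
        print("y",s[i],back([ce[i]],0.05,K,Rc,t)[0])
        ys,xs=np.nonzero(l==i); P=back(np.c_[xs,ys],0.05,K,Rc,t); print(np.polyfit(P[:,1],P[:,0],1))
E
python3 e2.py
```

```text
[[0.4337 0.2381 0.046 ]
 [0.4293 0.0795 0.046 ]]
y [263 107  12  38 370] [0.4309 0.1595 0.05  ]
[0.0287 0.4263]
```

Emit:
servo_tool --rows '[-1,0.0039,-0.0077,0.036,0.8,-1,0.0039,-0.0077,0.036,0,-1,0.0039,-0.0077,0.036,0,-1,0.0039,-0.0077,0.036,0,-1,0.0039,-0.0077,0.036,0]'

```text
time: 5.1
position: [0.4626, 0.1433, 0.1691]
tool_rot: [0.714, 0.701, 0.001, 0.001]
ft_force: [0.7, 0.1, -0.3]
grip_width: 0.0869
grip_force: 0.0
```

Emit:
servo_tool --rows '[-1,0.0039,-0.0077,0.036,0,-1,0.0039,-0.0077,0.036,0,-1,0.0039,-0.0077,0.036,0,-1,0.0039,-0.0077,0.036,0,-1,0,0,0,0]'

```text
time: 5.52
position: [0.4257, 0.159, 0.0198]
tool_rot: [0.713, 0.701, -0.007, -0.005]
ft_force: [-1.0, 0.1, 0.4]
grip_width: 0.0867
grip_force: 0.0
```

Emit:
servo_tool --rows '[1,0,0,0,0,1,0,0,0,0,1,0,0,0,0,1,0,0,0,0,1,0,0,0,0]' --newtons 35

```text
time: 5.93
position: [0.4341, 0.1594, 0.0283]
tool_rot: [0.714, 0.7, 0.002, 0.002]
ft_force: [0.7, -0.3, 1.0]
grip_width: 0.0615
grip_force: 0.0
```

Emit:
servo_tool --rows '[1,0,0,0,0,1,0,0,0,0,1,0,0,0,0,1,0,0,0,0,1,0,0,0,0]'

```text
time: 6.35
position: [0.4321, 0.1593, 0.0261]
tool_rot: [0.714, 0.701, -0.0, -0.0]
ft_force: [0.3, -0.2, 0.4]
grip_width: 0.0279
grip_force: 0.0
```

Emit:
servo_tool --rows '[1,0,0,0,0,1,0,0,0,0,1,0,0,0,0,1,0,0,0,0,1,0,0,0,0]'

```text
time: 6.77
position: [0.4321, 0.1593, 0.026]
tool_rot: [0.714, 0.7, -0.0, -0.0]
ft_force: [0.2, -0.1, -0.5]
grip_width: 0.0148
grip_force: 34.9
```

Emit:
servo_tool --rows '[1,0,0,-0.02,0,1,0,0,-0.03,0,1,0,0,-0.03,1.3,1,0,0,-0.03,1.3,1,0,0,-0.024,1.3]'

```text
time: 7.18
position: [0.4318, 0.1593, 0.1616]
tool_rot: [0.737, 0.676, 0.0, 0.0]
ft_force: [1.6, 0.8, -2.3]
grip_width: 0.015
grip_force: 34.9
```

Emit:
servo_tool --rows '[1,-0.0073,0.025,0,0,1,-0.0073,0.025,0,0,1,-0.0073,0.025,0,0,1,-0.0073,0.025,0,0,1,-0.0073,0.025,0,0]'

```text
time: 7.6
position: [0.5536, 0.1117, 0.1595]
tool_rot: [0.737, 0.676, -0.001, -0.001]
ft_force: [0.1, 0.3, -2.5]
grip_width: 0.0149
grip_force: 34.9
```

Emit:
servo_tool --rows '[1,-0.0073,0.025,0,0,1,-0.0073,0.025,0,0,1,-0.0037,0.0125,0,0,1,0,0,0,0,1,0,0,0,0]'

```text
time: 8.02
position: [0.6131, 0.0883, 0.1589]
tool_rot: [0.737, 0.676, -0.001, -0.001]
ft_force: [-0.5, -1.1, -2.5]
grip_width: 0.0149
grip_force: 34.9
```

```bash
python3 b.py w2.png bench bench_load rod tailstock_grip
```

```text
8.0667 [0.6122 0.0888 0.1589] [[ 0.0864  0.9963 -0.0042]
 [ 0.9963 -0.0864  0.0003]
 [-0.     -0.0042 -1.    ]] cam [0.6199 0.1679 0.3194] 345.3110640889066
bench []
   outl 0.89 23625 [[259.0, 0.0], [387.0, 0.0], [387.0, 347.0], [259.0, 347.0]]
bench_load []
   outl 0.66 23385 [[260.0, 0.0], [387.0, 0.0], [387.0, 346.0], [260.0, 346.0]]
rod [([0.6114, 0.0919, 0.1774], 0.79)]
tailstock_grip []
   outl 0.75 3636 [[273.0, 0.0], [374.0, 0.0], [374.0, 46.0], [273.0, 46.0]]
```

View pics/w2.png

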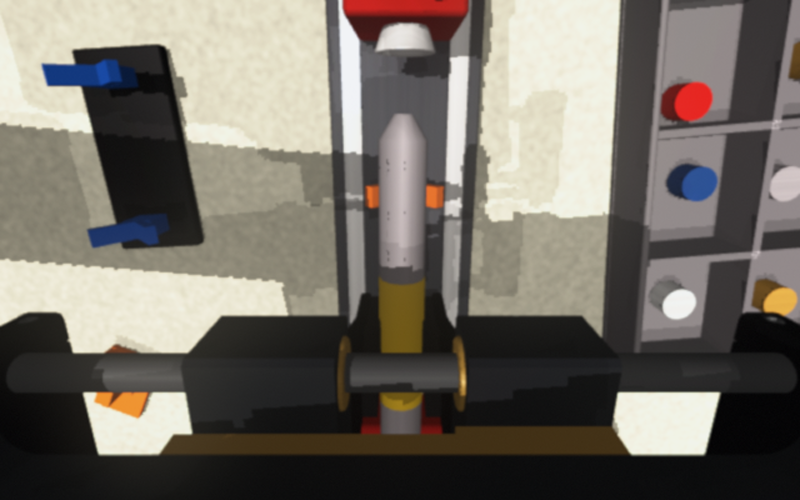

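Emit:
servo_tool --rows '[1,0,0.0005,0,0,1,0,0,0.02,0,1,0,0,0.025,0,1,0,0,0.025,0,1,0,0,0.02,0]'

```text
time: 8.88
position: [0.6143, 0.0885, 0.0688]
tool_rot: [0.737, 0.676, -0.0, -0.0]
ft_force: [-0.8, 0.1, -2.5]
grip_width: 0.0147
grip_force: 34.9
```

Emit:
servo_tool --rows '[1,0,0,0.006,0,1,0,0,0.006,0,1,0,0,0.004,0,1,0,0,0,0,1,0,0,0,0]'

```text
time: 9.3
position: [0.6156, 0.0885, 0.055]
tool_rot: [0.737, 0.676, 0.001, 0.001]
ft_force: [-0.2, 0.3, -2.4]
grip_width: 0.0147
grip_force: 34.9
```

Emit:
servo_tool --rows '[1,0,0,0.002,0,1,0,0,0.001,0,1,0,0,0,0,1,0,0,0,0]'

```text
time: 9.63
position: [0.6149, 0.0885, 0.0515]
tool_rot: [0.737, 0.676, 0.0, 0.0]
ft_force: [0.1, -0.2, -2.3]
grip_width: 0.0151
grip_force: 34.9
```

Emit:
servo_tool --rows '[1,0,0,0.001,0,1,0,0,0,0,1,0,0,0,0]'

```text
time: 9.88
position: [0.6149, 0.0885, 0.0512]
tool_rot: [0.737, 0.676, 0.0, 0.0]
ft_force: [-1.4, -0.3, 5.5]
grip_width: 0.0151
grip_force: 35.0
```

Emit:
servo_tool --rows '[0,0,0,0,0,0,0,0,0,0,0,0,0,0,0,0,0,0,0,0,0,0,0,-0.005,0]'

```text
time: 10.3
position: [0.6141, 0.0885, 0.0542]
tool_rot: [0.737, 0.676, -0.001, -0.001]
ft_force: [0.2, -0.2, -0.0]
grip_width: 0.0394
grip_force: 0.0
```

Emit:
servo_tool --rows '[0,0,0,-0.03,0,0,0,0,-0.035,0,0,0,0,-0.04,0,0,0,0,-0.03,0,0,0,0,0,0]'

```text
time: 10.72
position: [0.6195, 0.0885, 0.1978]
tool_rot: [0.737, 0.676, 0.005, 0.005]
ft_force: [0.5, -0.2, 0.9]
grip_width: 0.0431
grip_force: 0.0
```

```bash
cat > s.py <<'E'
from h import *
import sys
np.set_printoptions(precision=4,suppress=True)
for n in ("side","top"):
    c,K,Rc,t=cam(n); save(c,sys.argv[1]+n+".png",4,(290,130,440,260)) if n=="side" else 0
    for q in sys.argv[2:]:
        print(n,q,[(np.round(d["at"],4).tolist(),round(d["score"],2)) for d in robot.place_of(c,q)][:3])
E
python3 s.py s3 tailstock_grip rod bench_load
```

```text
side tailstock_grip [([0.6269, 0.2317, 0.1188], 0.67), ([0.4324, -0.1761, -0.0012], 0.41)]
side rod [([0.6171, 0.0871, 0.0682], 0.54)]
side bench_load [([0.6159, 0.0861, 0.0693], 0.7)]
top tailstock_grip [([0.438, -0.173, 0.0075], 0.3)]
top rod [([0.6119, 0.0888, 0.0685], 0.57)]
top bench_load [([0.6087, 0.0906, 0.0674], 0.73)]
```

View pics/s3side.png

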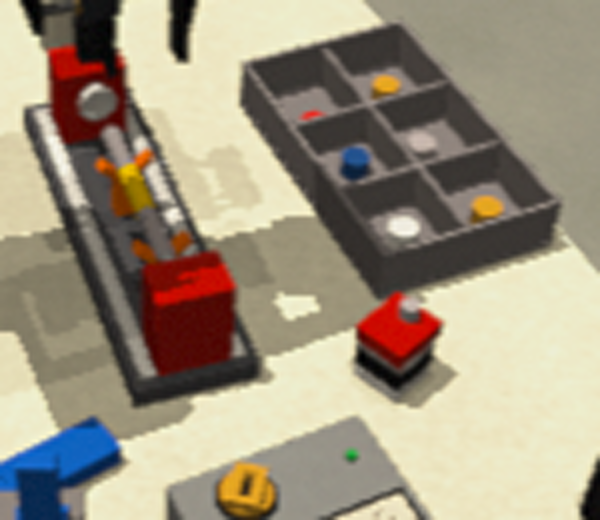

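Emit:
servo_tool --rows '[0,0.03,0,0,0,0,0.04,0,0,0,0,0.04,0,0,0,0,0.035,0,0,0,0,0,0,0,0]'

```text
time: 11.53
position: [0.6267, 0.2396, 0.1889]
tool_rot: [0.735, 0.678, 0.001, -0.001]
ft_force: [0.5, 0.2, 0.5]
grip_width: 0.0435
grip_force: 0.0
```

Emit:
servo_tool --rows '[0,0,0,0,0,0,0,0,0,0]'

```text
time: 11.7
position: [0.6266, 0.2326, 0.1889]
tool_rot: [0.737, 0.676, -0.001, -0.0]
ft_force: [-0.1, -0.6, -0.3]
grip_width: 0.0437
grip_force: 0.0
```

```bash
python3 - <<'E'
from h import *
np.set_printoptions(precision=4,suppress=True)
print(robot.get_obs()["position"])
for n in("side","top"):
    c,K,Rc,t=cam(n)
    print(robot.place_of(c,"tailstock_grip")[:1])
E
```

```text
[0.6266 0.2326 0.1889]
[{'at': [0.6251, 0.2318, 0.1177], 'score': 0.81}]
[{'at': [0.6254, 0.2326, 0.1158], 'score': 0.65}]
```

Position matches. Descend and close.

Emit:
servo_tool --rows '[0,0,0,0.025,0,0,0,0,0.03,0,0,0,0,0.02,0,0,0,0,0.011,0,0,0,0,0,0]'

```text
time: 12.32
position: [0.6254, 0.2315, 0.1011]
tool_rot: [0.738, 0.675, -0.003, -0.002]
ft_force: [0.0, -0.5, 0.2]
grip_width: 0.0434
grip_force: 0.0
```

Emit:
servo_tool --rows '[1,0,0,0,0,1,0,0,0,0,1,0,0,0,0,1,0,0,0,0,1,0,0,0,0]' --newtons 40

```text
time: 12.73
position: [0.6277, 0.2331, 0.1053]
tool_rot: [0.737, 0.676, 0.001, 0.0]
ft_force: [-8.7, 0.7, 7.1]
grip_width: 0.018
grip_force: 4.6
```

Emit:
servo_tool --rows '[1,0,0,0,0,1,-0.005,0,0,0,1,-0.01,0,0,0,1,-0.01,0,0,0,1,-0.01,0,0,0]'

```text
time: 13.15
position: [0.6245, 0.1985, 0.1053]
tool_rot: [0.737, 0.676, 0.001, -0.0]
ft_force: [-0.6, 2.8, 7.5]
grip_width: 0.0178
grip_force: 40.0
```

Emit:
servo_tool --rows '[1,-0.007,0,0,0,1,-0.004,0,0,0,1,0,0,0,0]'

```text
time: 13.4
position: [0.6234, 0.1867, 0.1053]
tool_rot: [0.737, 0.675, 0.001, -0.0]
ft_force: [-1.9, 1.5, 6.3]
grip_width: 0.018
grip_force: 40.0
```

Emit:
servo_tool --rows '[1,-0.003,0,0,0,1,-0.003,0,0,0,1,0,0,0,0]'

```text
time: 13.65
position: [0.6229, 0.1816, 0.1053]
tool_rot: [0.737, 0.676, 0.001, -0.0]
ft_force: [-2.0, 3.8, 6.9]
grip_width: 0.0177
grip_force: 40.0
```

Emit:
servo_tool --rows '[1,-0.003,0,0,0,1,-0.002,0,0,0,1,0,0,0,0]'

```text
time: 13.9
position: [0.6226, 0.1774, 0.1053]
tool_rot: [0.737, 0.676, 0.002, -0.001]
ft_force: [-1.7, 5.1, 6.7]
grip_width: 0.0176
grip_force: 40.0
```

Emit:
servo_tool --rows '[1,-0.002,0,0,0,1,-0.002,0,0,0,1,0,0,0,0]'

```text
time: 14.15
position: [0.6226, 0.1773, 0.1053]
tool_rot: [0.738, 0.675, 0.004, -0.002]
ft_force: [0.1, 15.7, 4.6]
grip_width: 0.0177
grip_force: 40.0
```

Emit:
servo_tool --rows '[0,0,0,0,0,0,0,0,0,0,0,0,0,0,0,0,0,0,0,0,0,0,0,-0.01,0]'

```text
time: 14.57
position: [0.6203, 0.1711, 0.1121]
tool_rot: [0.737, 0.676, -0.002, -0.001]
ft_force: [-0.3, -0.6, -0.9]
grip_width: 0.0405
grip_force: 0.0
```

Emit:
servo_tool --rows '[0,0,0,-0.035,0,0,0,0,-0.04,0,0,0,0,-0.04,0,0,-0.03,0,-0.01,0,0,-0.04,0,0,0]'

```text
time: 14.98
position: [0.6191, 0.104, 0.2451]
tool_rot: [0.735, 0.678, 0.005, 0.004]
ft_force: [0.7, -0.9, 0.1]
grip_width: 0.0434
grip_force: 0.0
```

Emit:
servo_tool --rows '[0,-0.04,0,0,0,0,-0.03,0,0,0,0,0,0,0,0]'

```text
time: 15.23
position: [0.6097, 0.0265, 0.24]
tool_rot: [0.739, 0.674, -0.001, 0.001]
ft_force: [-0.3, -0.4, 0.0]
grip_width: 0.0436
grip_force: 0.0
```

```bash
python3 b.py w4.png bench rod trimmer readout stand; python3 - <<'E'
import cv2; a=cv2.imread('pics/w4.png'); print(a.shape)
E
```

```text
15.2833 [0.6098 0.0292 0.2399] [[ 0.0916  0.9958  0.0007]
 [ 0.9958 -0.0916 -0.0007]
 [-0.0007  0.0008 -1.    ]] cam [0.6162 0.1066 0.4002] 345.3110640889066
bench [([0.6122, 0.0721, -0.0007], 0.95)]
   outl 0.96 20807 [[268.0, 0.0], [369.0, 0.0], [369.0, 264.0], [268.0, 264.0]]
rod [([0.6121, 0.0785, 0.0695], 0.88)]
   outl 0.8 2728 [[310.0, 45.0], [328.0, 45.0], [328.0, 206.0], [310.0, 206.0]]
trimmer []
readout []
   outl 0.84 3569 [[270.0, 346.0], [270.0, 313.0], [390.0, 313.0], [390.0, 346.0]]
stand []
(500, 800, 3)
```

View pics/w4.png

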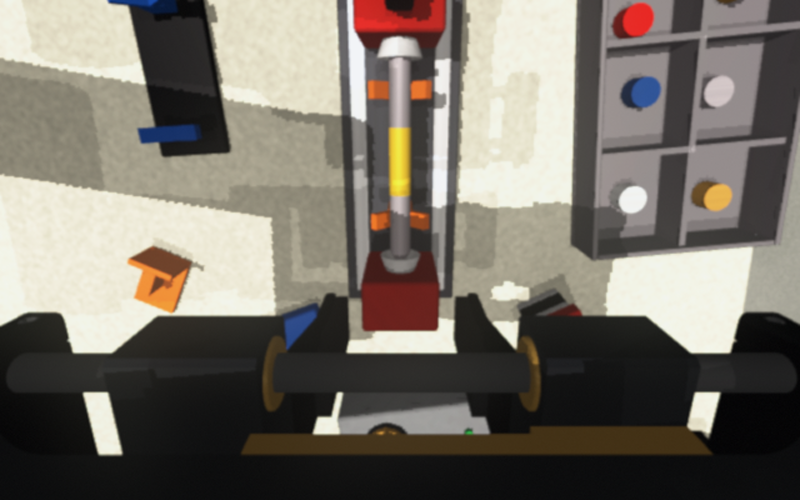

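Both rod tips sit inside the cups (mouths at rows 57 and 253, about 145 mm apart), so the tailstock is home. Next I'll look at the stand and readout.

Emit:
servo_tool --rows '[0,-0.0298,-0.01,-0.0138,0,0,-0.0298,-0.01,-0.0138,0,0,-0.0298,-0.01,-0.0138,0,0,-0.0298,-0.01,-0.0138,0,0,-0.0298,-0.01,-0.0138,0]'

```text
time: 16.2
position: [0.5465, -0.1121, 0.3086]
tool_rot: [0.737, 0.676, -0.0, -0.0]
ft_force: [0.6, -1.2, 0.6]
grip_width: 0.0438
grip_force: 0.0
```

Emit:
servo_tool --rows '[0,-0.0298,-0.01,-0.0138,0,0,-0.0298,-0.01,-0.0138,0,0,-0.0298,-0.01,-0.0138,0,0,0,0,0,0,0,0,0,0,0]'

```text
time: 16.62
position: [0.5096, -0.1992, 0.3503]
tool_rot: [0.738, 0.675, 0.0, 0.001]
ft_force: [-0.0, 0.5, 0.4]
grip_width: 0.0436
grip_force: 0.0
```

Emit:
servo_tool --rows '[0,0,0,0,0]'

```text
time: 16.7
position: [0.5094, -0.1972, 0.3491]
tool_rot: [0.737, 0.676, 0.0, -0.001]
ft_force: [-0.9, 0.4, -0.7]
grip_width: 0.0433
grip_force: 0.0
```

```bash
python3 b.py w5.png readout trimmer stand tool
```

```text
16.75 [ 0.5095 -0.1967  0.3487] [[ 0.0855  0.9963 -0.0011]
 [ 0.9963 -0.0855  0.0014]
 [ 0.0013 -0.0012 -1.    ]] cam [ 0.5157 -0.1178  0.5096] 345.3110640889066
readout [([0.61, -0.2678, 0.001], 0.57)]
   outl 0.79 14641 [[331.8999938964844, 124.5], [446.3999938964844, 111.19999694824219], [462.79998779296875, 251.89999389648438], [348.20001220703125, 265.29998779296875]]
trimmer [([0.5775, -0.1981, 0.0715], 0.8), ([0.7439, -0.0967, 0.0], 0.4)]
   outl 0.87 615 [[351.0, 151.0], [370.5, 131.5], [389.0, 150.0], [369.5, 169.5]]
   outl 0.5 844 [[265.1000061035156, 327.70001220703125], [270.79998779296875, 312.3999938964844], [336.6000061035156, 337.1000061035156], [330.8999938964844, 352.29998779296875]]
stand [([0.4352, -0.1784, 0.0004], 0.68), ([0.4254, -0.4937, 0.0021], 0.46)]
   outl 0.74 1915 [[232.1999969482422, 163.3000030517578], [245.3000030517578, 110.80000305175781], [296.3999938964844, 123.5999984741211], [283.20001220703125, 176.10000610351562]]
tool [([0.4382, -0.179, 0.0091], 0.83), ([0.3413, -0.1294, 0.0241], 0.76), ([0.2904, -0.2434, 0.0078], 0.63)]
   outl 0.94 3242 [[186.10000610351562, 88.30000305175781], [318.3999938964844, 50.79999923706055], [329.0, 88.30000305175781], [196.8000030517578, 125.80000305175781]]
   outl 0.69 1771 [[170.10000610351562, 188.8000030517578], [219.89999389648438, 93.0999984741211], [246.3000030517578, 106.9000015258789], [196.5, 202.60000610351562]]
```

View pics/w5.png

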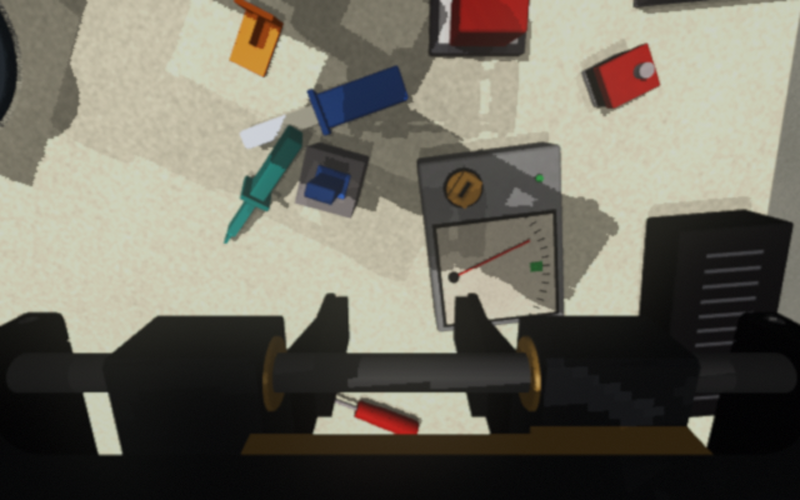

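```bash
cat > e3.py <<'E'
from h import *
np.set_printoptions(precision=4,suppress=True)
c,K,Rc,t=cam("wrist"); save(c,"w6.png",3,(225,95,480,270))
s=1.25
P=lambda uv,z: back(np.array(uv)/s,z,K,Rc,t)[:,:2]
a=P([(418,160),(440,328),(559,144),(562,318)],.055); print("box left/right edge",a,(a[0]-a[1])/np.linalg.norm(a[0]-a[1]),(a[2]-a[3])/np.linalg.norm(a[2]-a[3]))
n=P([(454,277),(530,240)],.056); print("needle",n,np.degrees(np.arctan2(*(n[1]-n[0])[::-1])))
print("green",P([(537,266)],.056))
hsv=cv2.cvtColor(c["pixels"],cv2.COLOR_RGB2HSV)
m=((hsv[...,0]<5)|(hsv[...,0]>174))&(hsv[...,1]>120); m[:165]=0;m[:,:350]=0;m[235:]=0;m[:,440:]=0
ys,xs=np.nonzero(m); Q=back(np.c_[xs,ys],.056,K,Rc,t)[:,:2]; v=cv2.fitLine(Q.astype(np.float32),cv2.DIST_HUBER,0,.01,.01).ravel(); print("needle fit",len(xs),v,np.degrees(np.arctan2(v[1],v[0])),Q.min(0),Q.max(0))
b=((hsv[...,0]>100)&(hsv[...,0]<130)&(hsv[...,1]>120)); b[:125]=0;b[175:]=0;b[:,:235]=0;b[:,295:]=0
print("blue",b.sum(),cv2.minAreaRect(np.argwhere(b)[:,::-1].astype(np.float32)))
g=P([(305,143),(369,157),(356,217),(297,206)],.07); print("stand corners",g)
print("nadir",proj([[*(-Rc.T@t)[:2],0]],K,Rc,t), "proj stand centre",proj([[.436,-.178,.07],[.436,-.178,.13]],K,Rc,t))
E
python3 e3.py
```

```text
box left/right edge [[ 0.5299 -0.165 ]
 [ 0.5413 -0.3604]
 [ 0.6755 -0.1612]
 [ 0.6832 -0.3596]] [-0.0582  0.9983] [-0.039   0.9992]
needle [[ 0.5606 -0.2976]
 [ 0.6457 -0.2615]] 23.051809893630967
green [[ 0.6535 -0.2924]]
needle fit 89 [ 0.9216  0.3882  0.6053 -0.2774] 22.841846 [ 0.5647 -0.2943] [ 0.643  -0.2611]
blue 485 ((261.6000061035156, 147.70001220703125), (30.674089431762695, 26.246904373168945), 18.434947967529297)
stand corners [[ 0.4189 -0.1373]
 [ 0.4807 -0.1563]
 [ 0.4606 -0.2164]
 [ 0.4011 -0.1996]]
nadir [[320.5445  91.0684]] proj stand centre [[262.1212 145.886 ]
 [253.3603 154.1062]]
```

View pics/w6.png

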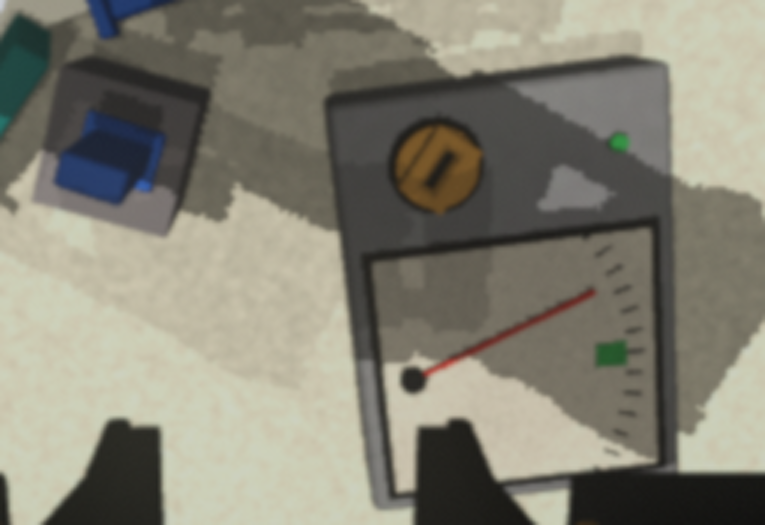

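The crop confirms it: the tool in the stand (crop about 105,165) is blue and small, its flange 34 mm in scale. The other blue one, lying at the top left, is the larger. The needle is about 20° above the green band, so the trimmer must turn about 50° clockwise. Now I'll move above the tool.

Emit:
servo_tool --rows '[-0.3,0,0,0,6.3,-0.3,0,0,0,6.3,-0.3,-0.0006,-0.0148,0.035,0,-0.3,-0.0006,-0.0148,0.035,0,-0.3,-0.0006,-0.0148,0.035,0]'

```text
time: 17.62
position: [0.4668, -0.1863, 0.2441]
tool_rot: [0.807, 0.591, 0.0, 0.001]
ft_force: [0.3, 0.2, -0.6]
grip_width: 0.0562
grip_force: 0.0
```

Emit:
servo_tool --rows '[-0.3,-0.0006,-0.0148,0.035,0,-0.3,-0.0006,-0.0148,0.035,0,-0.3,0,0,0,0,-0.3,0,0,0,0,-0.3,0,0,0,0]'

```text
time: 18.03
position: [0.4405, -0.18, 0.1761]
tool_rot: [0.807, 0.591, 0.001, 0.002]
ft_force: [0.1, -0.6, 1.8]
grip_width: 0.0566
grip_force: 0.0
```

```bash
cat > e4.py <<'E'
from h import *
np.set_printoptions(precision=4,suppress=True)
o=robot.get_obs(); M=R.from_quat(o["tool_rot"]).as_matrix(); print(o["position"],np.degrees(np.arctan2(M[1,1],M[0,1])),o["grip_width"])
for n in("side","top","wrist"):
    c,K,Rc,t=cam(n); save(c,"z_"+n+".png",1)
    for q in("tool","stand","trimmer"):
        print(n,q,[(np.round(d["at"],4).tolist(),round(d["score"],2)) for d in robot.place_of(c,q)][:3])
    hsv=cv2.cvtColor(c["pixels"],cv2.COLOR_RGB2HSV)
    b=((hsv[...,0]>100)&(hsv[...,0]<130)&(hsv[...,1]>120)).astype(np.uint8); N,l,s,ce=cv2.connectedComponentsWithStats(b)
    for i in range(1,N):
        if s[i,4]>30: print("  blue",s[i],ce[i],back([ce[i]],.11,K,Rc,t)[0,:2])
    print("  expect handle bottom/top", proj([[.438,-.1775,.075],[.438,-.1775,.14]],K,Rc,t).ravel())
E
python3 e4.py
```

```text
[ 0.4405 -0.18    0.1761] -17.564720264811335 0.05658816293720946
side tool [([0.2904, -0.2423, 0.0095], 0.77), ([0.441, -0.1751, 0.0123], 0.68), ([0.3392, -0.1288, 0.0233], 0.58)]
side stand [([0.4353, -0.1764, -0.0006], 0.67), ([0.6142, 0.0723, -0.0025], 0.63)]
side trimmer [([0.574, -0.1952, 0.0691], 0.43)]
  blue [376 167   6   7  38] [378.3684 170.0263] [0.7624 0.0157]
  blue [253 172  12  13  66] [259.8636 178.9848] [0.42   0.1151]
  blue [284 236  36  29 514] [302.0156 249.0642] [ 0.4486 -0.1723]
  expect handle bottom/top [299.4054 260.0358 298.0781 244.6753]
top tool [([0.2891, -0.2403, 0.0086], 0.53), ([0.6512, 0.3767, 0.0014], 0.49)]
top stand []
top trimmer []
  blue [262 109   7   8  43] [264.9767 112.5814] [0.7817 0.095 ]
  blue [326 208  14  25 219] [332.6895 218.2009] [ 0.4728 -0.0867]
  expect handle bottom/top [365.286  231.6405 367.8724 228.4863]
wrist tool [([0.3409, -0.1277, 0.032], 0.91), ([0.441, -0.1774, 0.0096], 0.74), ([0.2909, -0.2424, 0.0066], 0.64)]
wrist stand [([0.4381, -0.1777, 0.0006], 0.62)]
wrist trimmer [([0.5779, -0.197, 0.0726], 0.72)]
  blue [ 267   31  121  104 5038] [328.7993  80.4059] [ 0.4691 -0.0981]
  blue [ 299  176   44   53 1864] [320.3611 201.1105] [ 0.4405 -0.1714]
  expect handle bottom/top [319.6033 195.4918 319.5474 226.4357]
```

Emit:
servo_tool --rows '[-0.3,0.003,-0.001,0.025,0,-0.3,0,0,0.03,0,-0.3,0,0,0.02,0,-0.3,0,0,0.01,0,-0.3,0,0,0,0]'

```text
time: 19.05
position: [0.4366, -0.1744, 0.0873]
tool_rot: [0.807, 0.591, -0.001, -0.003]
ft_force: [-0.1, 0.9, -0.5]
grip_width: 0.0571
grip_force: 0.0
```

Emit:
servo_tool --rows '[-0.3,0,0,0,0,-0.3,0,0,0,0,-0.3,0,0,0,0]'

```text
time: 19.3
position: [0.4388, -0.1758, 0.0904]
tool_rot: [0.807, 0.591, 0.0, 0.001]
ft_force: [-0.1, -0.5, -0.7]
grip_width: 0.0564
grip_force: 0.0
```

Good. Closing.

Emit:
servo_tool --rows '[1,0,0,0,0,1,0,0,0,0,1,0,0,0,0,1,0,0,0,0,1,0,0,0,0]' --newtons 12

```text
time: 19.72
position: [0.4381, -0.1753, 0.0896]
tool_rot: [0.807, 0.591, 0.0, 0.0]
ft_force: [-0.8, 0.1, -0.3]
grip_width: 0.0308
grip_force: 0.0
```

Emit:
servo_tool --rows '[1,0,0,0,0,1,0,0,0,0]'

```text
time: 19.88
position: [0.4382, -0.1754, 0.0896]
tool_rot: [0.807, 0.591, 0.0, 0.0]
ft_force: [-0.2, -0.9, 1.4]
grip_width: 0.0266
grip_force: 12.0
```

Emit:
servo_tool --rows '[1,0,0,0,0,1,0,0,0,0]' --newtons 40

```text
time: 20.05
position: [0.4382, -0.1754, 0.0896]
tool_rot: [0.807, 0.591, 0.0, 0.0]
ft_force: [0.2, 0.6, 2.1]
grip_width: 0.0261
grip_force: 40.0
```

Emit:
servo_tool --rows '[1,0,0,-0.01,0,1,0,0,-0.02,0,1,0,0,-0.03,0,1,0,0,-0.03,0,1,0,0,-0.015,0]'

```text
time: 20.47
position: [0.4389, -0.1758, 0.197]
tool_rot: [0.807, 0.591, 0.001, 0.002]
ft_force: [0.7, -1.2, 0.0]
grip_width: 0.0258
grip_force: 40.0
```

Emit:
servo_tool --rows '[1,0.0041,0.0278,0,0,1,0.0041,0.0278,0,0,1,0.0041,0.0278,0,0,1,0.0041,0.0278,0,0,1,0.0041,0.0278,0,0]'

```text
time: 20.88
position: [0.5775, -0.1975, 0.194]
tool_rot: [0.807, 0.591, -0.0, -0.001]
ft_force: [0.6, 0.6, -1.1]
grip_width: 0.0265
grip_force: 40.0
```

Emit:
servo_tool --rows '[1,0,0,0,-7,1,0,0,0,-7,1,0,0,0,-7,1,0,0,0,-7,1,0,0,0,-7]'

```text
time: 21.3
position: [0.5762, -0.1973, 0.1936]
tool_rot: [0.589, 0.808, -0.0, -0.001]
ft_force: [-0.1, 0.3, -0.8]
grip_width: 0.0261
grip_force: 40.0
```

Emit:
servo_tool --rows '[1,0,0,0,-7,1,0,0,0,-7,1,0,0,0,-7,1,0,0,0,-7,1,0,0,0,-7]'

```text
time: 21.72
position: [0.5761, -0.1974, 0.1937]
tool_rot: [0.319, 0.948, 0.0, -0.001]
ft_force: [1.1, -0.6, -0.2]
grip_width: 0.0259
grip_force: 40.0
```

Emit:
servo_tool --rows '[1,0,0,0,0,1,0,0,0,0,1,0,0,0,0]'

```text
time: 21.97
position: [0.5765, -0.1975, 0.1941]
tool_rot: [0.323, 0.946, 0.0, -0.0]
ft_force: [-0.5, -0.8, -0.1]
grip_width: 0.026
grip_force: 40.0
```

```bash
cat > e5.py <<'E'
from h import *
np.set_printoptions(precision=4,suppress=True)
o=robot.get_obs(); M=R.from_quat(o["tool_rot"]).as_matrix(); p=o["position"]; print(o["time"],p,np.degrees(np.arctan2(M[1,1],M[0,1])),M[:,2],o["grip_width"])
for n in("side","wrist"):
    c,K,Rc,t=cam(n); save(c,"y_"+n+".png",1)
    for q in("tool","trimmer"):
        print(n,q,[(np.round(d["at"],4).tolist(),round(d["score"],2)) for d in robot.place_of(c,q)][:3])
    tip=p+M[:,2]*-.0; tip=tip-np.array([0,0,.0796]); print("exp tip px",proj([tip],K,Rc,t), "trimmer px",proj([[.577,-.1975,.071]],K,Rc,t))
E
python3 e5.py; python3 - <<'E'
import cv2
a=cv2.imread('pics/y_wrist.png')[60:260,220:420]; b=cv2.imread('pics/y_side.png')[190:290,300:400]
cv2.imwrite('pics/y8.png',cv2.hconcat([cv2.resize(a,(400,400),interpolation=cv2.INTER_CUBIC),cv2.resize(b,(400,400),interpolation=cv2.INTER_CUBIC)]))
E
```

```text
21.9667 [ 0.5765 -0.1975  0.1941] 52.29498070894637 [-0.0008  0.0004 -1.    ] 0.02602978717266237
side tool [([0.3377, -0.129, 0.0232], 0.92), ([0.2893, -0.2442, 0.0061], 0.74), ([0.5784, -0.1975, 0.117], 0.55)]
side trimmer [([0.5782, -0.1945, 0.0728], 0.66)]
exp tip px [[352.8833 239.9357]] trimmer px [[352.1705 250.0516]]
wrist tool [([0.5764, -0.2032, 0.1152], 0.74)]
wrist trimmer [([0.5779, -0.197, 0.0706], 0.62)]
exp tip px [[321.8989 205.6709]] trimmer px [[322.1226 189.9219]]
```

View pics/y8.png

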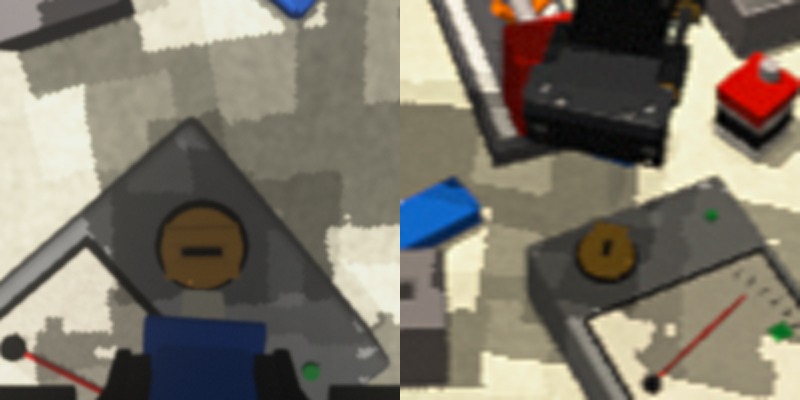

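```bash
cat > e6.py <<'E'
from h import *
np.set_printoptions(precision=4,suppress=True,linewidth=200)
o=robot.get_obs(); M=R.from_quat(o["tool_rot"]).as_matrix(); p=o["position"]
c,K,Rc,t=cam("wrist"); px=c["pixels"].astype(int)
print("V down column 321:",[(r,*px[r,321]) for r in range(160,216)])
g=px.sum(2); sub=(g[178:192,308:336]<110); ys,xs=np.nonzero(sub); print(len(xs),xs.mean()+308,ys.mean()+178,xs.min()+308,xs.max()+308,ys.min()+178,ys.max()+178)
u=(xs.mean()+308,ys.mean()+178)
for z in(.071,.065): 
    q=back([u],z,K,Rc,t)[0]; print(z,q,"tool-frame",M.T@(q-p))
ce=-Rc.T@t; print(ce)
E
python3 e6.py
```

```text
V down column 321: [(160, np.int64(34), np.int64(33), np.int64(30)), (161, np.int64(28), np.int64(27), np.int64(24)), (162, np.int64(31), np.int64(29), np.int64(24)), (163, np.int64(47), np.int64(38), np.int64(26)), (164, np.int64(69), np.int64(53), np.int64(30)), (165, np.int64(82), np.int64(62), np.int64(34)), (166, np.int64(85), np.int64(63), np.int64(33)), (167, np.int64(86), np.int64(64), np.int64(34)), (168, np.int64(86), np.int64(64), np.int64(34)), (169, np.int64(86), np.int64(63), np.int64(33)), (170, np.int64(85), np.int64(63), np.int64(33)), (171, np.int64(84), np.int64(63), np.int64(33)), (172, np.int64(80), np.int64(60), np.int64(32)), (173, np.int64(76), np.int64(57), np.int64(31)), (174, np.int64(79), np.int64(59), np.int64(32)), (175, np.int64(83), np.int64(62), np.int64(33)), (176, np.int64(85), np.int64(63), np.int64(32)), (177, np.int64(85), np.int64(63), np.int64(33)), (178, np.int64(85), np.int64(63), np.int64(33)), (179, np.int64(86), np.int64(63), np.int64(33)), (180, np.int64(85), np.int64(63), np.int64(32)), (181, np.int64(82), np.int64(61), np.int64(33)), (1
[... 1182 characters left out ...]
.int64(89), np.int64(87), np.int64(77)), (207, np.int64(91), np.int64(89), np.int64(79)), (208, np.int64(91), np.int64(88), np.int64(79)), (209, np.int64(91), np.int64(90), np.int64(79)), (210, np.int64(91), np.int64(89), np.int64(79)), (211, np.int64(91), np.int64(88), np.int64(79)), (212, np.int64(90), np.int64(89), np.int64(79)), (213, np.int64(90), np.int64(88), np.int64(78)), (214, np.int64(90), np.int64(89), np.int64(78)), (215, np.int64(90), np.int64(88), np.int64(78))]
77 320.6233766233766 185.4805194805195 311 330 184 187
0.071 [ 0.5732 -0.1962  0.071 ] tool-frame [ 0.0037 -0.001   0.1234]
0.065 [ 0.5745 -0.1972  0.065 ] tool-frame [ 0.0021 -0.001   0.1294]
[ 0.5122 -0.1491  0.3549]
```

Emit:
servo_tool --rows '[1,0.003,-0.001,0.01,0,1,0,0,0.014,0,1,0,0,0.01,0,1,0,0,0.004,0,1,0,0,0,0]'

```text
time: 22.73
position: [0.5731, -0.1962, 0.1552]
tool_rot: [0.322, 0.947, 0.0, -0.001]
ft_force: [0.6, -0.3, 0.6]
grip_width: 0.0258
grip_force: 40.0
```

Emit:
servo_tool --rows '[1,0,0,0,0,1,0,0,0,0,1,0,0,0,0]'

```text
time: 22.98
position: [0.5743, -0.1969, 0.1572]
tool_rot: [0.322, 0.947, -0.0, 0.001]
ft_force: [-0.1, -0.1, -0.1]
grip_width: 0.026
grip_force: 40.0
```

```bash
cat > e7.py <<'E'
from h import *
np.set_printoptions(precision=4,suppress=True,linewidth=200)
o=robot.get_obs(); M=R.from_quat(o["tool_rot"]).as_matrix(); p=o["position"]; print(o["time"],p,o["ft_force"])
c,K,Rc,t=cam("wrist"); px=c["pixels"].astype(int); save(c,"x_w.png",5,(270,120,380,230))
tip=p+np.array([0,0,-.0796])
print("exp tip",proj([tip],K,Rc,t),"slot (tool dx=0)",proj([[tip[0],tip[1],.069]],K,Rc,t),"1mm up in toolx:",proj([[*(tip+.001*M[:,0])[:2],.069]],K,Rc,t))
g=px.sum(2)
for c0 in (310,315,320,325,330): print(c0,g[165:215,c0])
E
python3 e7.py
```

```text
22.9833 [ 0.5743 -0.1969  0.1572] [-0.1178 -0.0727 -0.0682]
exp tip [[321.9531 205.8577]] slot (tool dx=0) [[321.9122 202.2302]] 1mm up in toolx: [[321.914  200.9727]]
310 [182 183 183 181 181 180 178 171 147 104  85  79  84 103 140 170 183 187 189 187 184 175 165 166 174 182 184 185 183 188 189 182 172 162 137 128 131 135 145 164 173 187 191 191 195 200 200 203 205
 206]
315 [184 182 182 179 181 176 162 119  89  77  81 105 147 172 185 187 187 188 184 187 183 171 164 162 174 181 184 184 184 184 186 179 167 138  96  67  65  74 110 179 238 263 266 266 265 263 265 265 265
 265]
320 [176 179 176 179 176 166 123  89  77  76  96 142 170 184 186 188 184 185 185 184 182 172 160 161 176 181 181 183 184 183 187 178 165 136  95  69  63  75 114 169 232 260 265 265 264 262 265 265 263
 265]
325 [176 176 176 176 174 162 128  94  76  72  92 137 166 181 186 185 183 184 183 183 179 167 158 159 175 181 181 181 183 185 183 179 164 137  95  64  63  76 112 159 215 251 262 264 265 264 264 265 262
 262]
330 [178 177 175 177 176 177 169 141  98  75  71  79 114 153 177 184 184 183 182 183 179 166 161 163 175 180 181 181 178 185 180 174 160 123  81  62  60  73 111 149 185 223 245 254 258 258 257 262 261
 265]
```

View pics/x_w.png

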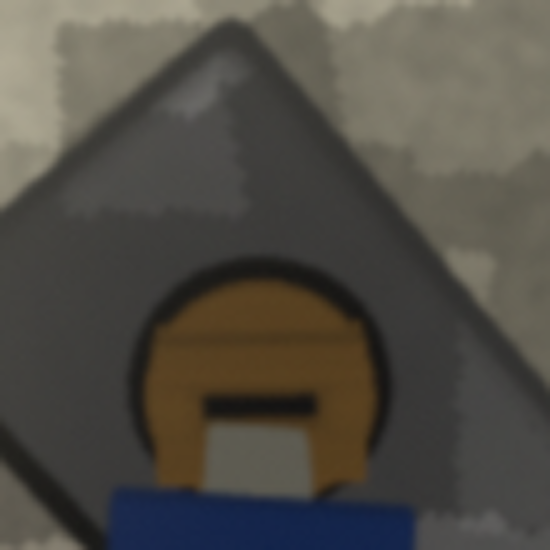

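Blade and slot line up (centre columns 321.8 and 322, slot row about 202 as predicted). Inserting.

Emit:
servo_tool --rows '[1,0,0,0.004,0,1,0,0,0.003,0,1,0,0,0.002,0,1,0,0,0,0,1,0,0,0,0]'

```text
time: 23.45
position: [0.5736, -0.1966, 0.1471]
tool_rot: [0.322, 0.947, 0.0, -0.0]
ft_force: [-0.3, 0.1, -1.2]
grip_width: 0.0259
grip_force: 40.0
```

Emit:
servo_tool --rows '[1,0,0,0.002,0,1,0,0,0.0015,0,1,0,0,0,0]'

```text
time: 23.7
position: [0.5736, -0.1965, 0.1436]
tool_rot: [0.322, 0.947, 0.0, -0.0]
ft_force: [-0.9, 0.4, -0.3]
grip_width: 0.0258
grip_force: 40.0
```

Emit:
servo_tool --rows '[1,0,0,0,5,1,0,0,0,6,1,0,0,0,6,1,0,0,0,6,1,0,0,0,6]'

```text
time: 24.12
position: [0.5739, -0.1966, 0.1439]
tool_rot: [0.551, 0.835, 0.0, 0.0]
ft_force: [1.7, 0.6, -1.7]
grip_width: 0.0264
grip_force: 40.0
```

Emit:
servo_tool --rows '[1,0,0,0,6,1,0,0,0,5,1,0,0,0,5,1,0,0,0,3,1,0,0,0,0]'

```text
time: 24.53
position: [0.5739, -0.1964, 0.1439]
tool_rot: [0.679, 0.734, 0.0, -0.0]
ft_force: [1.3, 0.6, -1.4]
grip_width: 0.0262
grip_force: 40.0
```

```bash
cat > n.py <<'E'
from h import *
np.set_printoptions(precision=4,suppress=True)
o=robot.get_obs(); M=R.from_quat(o["tool_rot"]).as_matrix(); print(o["time"],o["position"],"head",np.degrees(np.arctan2(M[1,1],M[0,1])),o["ft_force"],o["moment"])
piv=np.array([.5606,-.2976])
for n in("side","top","wrist"):
    c,K,Rc,t=cam(n); save(c,"n_"+n+".png",1)
    hsv=cv2.cvtColor(c["pixels"],cv2.COLOR_RGB2HSV)
    H,W=hsv.shape[:2]; uu,vv=np.meshgrid(np.arange(W),np.arange(H)); P=back(np.c_[uu.ravel(),vv.ravel()],.056,K,Rc,t)[:,:2].reshape(H,W,2)
    d=P-piv; r=np.hypot(d[...,0],d[...,1]); a=np.degrees(np.arctan2(d[...,1],d[...,0]))
    red=((hsv[...,0]<6)|(hsv[...,0]>172))&(hsv[...,1]>90)&(r>.02)&(r<.1)&(abs(a)<60)
    gr=(hsv[...,0]>45)&(hsv[...,0]<80)&(hsv[...,1]>90)&(r>.06)&(r<.11)&(abs(a)<30)
    out=[]
    if red.sum()>5:
        v=cv2.fitLine(P[red].astype(np.float32),cv2.DIST_HUBER,0,.01,.01).ravel(); out=[np.degrees(np.arctan2(v[1],v[0])),np.median(a[red])]
    print(n,"needle",red.sum(),out,"green",gr.sum(),np.median(a[gr]) if gr.any() else None, (a[gr].min(),a[gr].max()) if gr.any() else "")
E
python3 n.py
```

```text
24.5333 [ 0.5739 -0.1964  0.1439] head 4.393914254993467 [ 1.287   0.5646 -1.3867] [ 0.05   -0.1089  0.0344]
side needle 23 [np.float32(6.9682274), np.float64(10.918549303894359)] green 20 4.000234886430144 (np.float64(0.6599745257728831), np.float64(7.406542586594098))
top needle 0 [] green 0 None 
wrist needle 0 [] green 0 None
```

Emit:
servo_tool --rows '[1,0,0,0,5,1,0,0,0,5,1,0,0,0,0]'

```text
time: 24.93
position: [0.5739, -0.1963, 0.1439]
tool_rot: [0.741, 0.672, 0.0, -0.0]
ft_force: [0.7, 1.0, -1.6]
grip_width: 0.0259
grip_force: 40.0
```

```bash
python3 n.py
```

```text
24.9333 [ 0.5739 -0.1963  0.1439] head -5.599718660797367 [ 0.6722  1.0015 -1.6448] [ 0.2512 -0.2199  0.0086]
side needle 19 [np.float32(3.3968804), np.float64(6.726434354913105)] green 15 3.0870937242652103 (np.float64(0.6599745257728831), np.float64(7.406542586594098))
top needle 0 [] green 0 None 
wrist needle 0 [] green 0 None
```

Emit:
servo_tool --rows '[1,0,0,0,-4,1,0,0,0,-4,1,0,0,-0.005,0,1,0,0,-0.01,0,1,0,0,-0.015,0]'

```text
time: 25.5
position: [0.5728, -0.1965, 0.1738]
tool_rot: [0.692, 0.722, -0.001, -0.001]
ft_force: [1.4, -0.4, -0.7]
grip_width: 0.0257
grip_force: 40.0
```

Emit:
servo_tool --rows '[1,0,0,-0.02,0,1,0,0,0,0,1,0,0,0,0,1,0,0,0,0]'

```text
time: 25.83
position: [0.5734, -0.1966, 0.1939]
tool_rot: [0.692, 0.722, -0.0, -0.0]
ft_force: [0.2, 1.1, -0.7]
grip_width: 0.026
grip_force: 40.0
```

```bash
python3 n.py
```

```text
25.8333 [ 0.5734 -0.1966  0.1939] head 2.42440411005027 [ 0.2134  1.1367 -0.6736] [-0.0938  0.0722 -0.0318]
side needle 21 [np.float32(3.8343294), np.float64(6.702009554641473)] green 14 3.409578835123703 (np.float64(0.6599745257728831), np.float64(7.406542586594098))
top needle 7 [np.float32(27.809917), np.float64(6.013589319192513)] green 0 None 
wrist needle 0 [] green 0 None
```

Emit:
servo_tool --rows '[1,0,0,0,6.7,1,0,0,0,6.7,1,0,0,0,6.6,1,-0.0041,-0.0271,0,0,1,-0.0041,-0.0271,0,0]'

```text
time: 26.4
position: [0.5197, -0.1882, 0.1929]
tool_rot: [0.807, 0.591, -0.0, -0.0]
ft_force: [-1.6, 0.7, -1.3]
grip_width: 0.0259
grip_force: 40.0
```

Emit:
servo_tool --rows '[1,-0.0041,-0.0271,0,0,1,-0.0041,-0.0271,0,0,1,-0.0041,-0.0271,0,0,1,0,0,0,0,1,0,0,0,0]'

```text
time: 26.82
position: [0.437, -0.1747, 0.1935]
tool_rot: [0.807, 0.59, -0.0, -0.001]
ft_force: [1.5, -0.7, -0.7]
grip_width: 0.0259
grip_force: 40.0
```

Emit:
servo_tool --rows '[1,0,0,0,0,1,0,0,0,0,1,0,0,0,0]'

```text
time: 27.07
position: [0.4397, -0.1759, 0.1939]
tool_rot: [0.807, 0.591, 0.0, 0.001]
ft_force: [-0.7, 0.4, -1.0]
grip_width: 0.0257
grip_force: 40.0
```

```bash
python3 - <<'E'
from h import *
o=robot.get_obs(); M=R.from_quat(o["tool_rot"]).as_matrix(); print(o["position"],np.degrees(np.arctan2(M[1,1],M[0,1])))
d=np.array([.4382,-.1754,.0896])-o["position"]; print(M.T@d)
E
python3 n.py | tail -3
```

```text
[ 0.43965665 -0.17587376  0.19391505] -17.53692859309308
[ 4.36295917e-05 -1.64750761e-03  1.04313272e-01]
side needle 19 [np.float32(2.9314542), np.float64(6.75603970314101)] green 16 3.3186744497681704 (np.float64(0.6599745257728831), np.float64(7.406542586594098))
top needle 1 [] green 4 3.35120943618228 (np.float64(2.3516752596638013), np.float64(4.409596808232794))
wrist needle 230 [np.float32(3.1340342), np.float64(3.5321565357311933)] green 111 4.011786404299529 (np.float64(0.26409490699123683), np.float64(6.950187572763388))
```

Emit:
servo_tool --rows '[1,0,-0.0005,0.01,0,1,0,0,0.01,0,1,0,0,0.01,0,1,0,0,0,0,1,0,0,0,0]'

```text
time: 27.63
position: [0.4379, -0.175, 0.1636]
tool_rot: [0.807, 0.591, -0.0, -0.001]
ft_force: [-0.7, -0.1, -0.5]
grip_width: 0.0262
grip_force: 40.0
```

Emit:
servo_tool --rows '[1,0,0,0.01,0,1,0,0,0.01,0,1,0,0,0.01,0,1,0,0,0,0]'

```text
time: 27.97
position: [0.4376, -0.1749, 0.1332]
tool_rot: [0.807, 0.591, -0.0, -0.001]
ft_force: [-0.1, 0.9, -0.6]
grip_width: 0.0263
grip_force: 40.0
```

No force and the tip is in the hole, so I'll lower the rest of the way.

Emit:
servo_tool --rows '[1,0,0,0.012,0,1,0,0,0.012,0,1,0,0,0.01,0,1,0,0,0.006,0,1,0,0,0,0]'

```text
time: 28.38
position: [0.4378, -0.1751, 0.0936]
tool_rot: [0.807, 0.591, -0.0, -0.001]
ft_force: [0.1, -0.0, -0.1]
grip_width: 0.0263
grip_force: 40.0
```

Emit:
servo_tool --rows '[1,0,0,0.003,0,1,0,0,0,0,1,0,0,0,0]'

```text
time: 28.63
position: [0.4383, -0.1754, 0.0914]
tool_rot: [0.807, 0.591, 0.0, 0.0]
ft_force: [-0.3, 0.6, -0.5]
grip_width: 0.0261
grip_force: 40.0
```

Emit:
servo_tool --rows '[1,0,0,0.0015,0,1,0,0,0,0,-0.3,0,0,0,0,-0.3,0,0,0,0,-0.3,0,0,0,0]'

```text
time: 29.05
position: [0.438, -0.1752, 0.0896]
tool_rot: [0.807, 0.591, 0.0, 0.0]
ft_force: [-0.1, 0.3, -0.3]
grip_width: 0.0387
grip_force: 0.0
```

Emit:
servo_tool --rows '[-0.3,0,0,0,0,-0.3,0,0,0,0,-0.3,0,0,0,0,-0.3,0,0,-0.02,0,-0.3,0,0,-0.03,0]'

```text
time: 29.47
position: [0.4361, -0.174, 0.1379]
tool_rot: [0.807, 0.591, -0.001, -0.003]
ft_force: [0.6, -0.1, -0.7]
grip_width: 0.056
grip_force: 0.0
```

Emit:
servo_tool --rows '[-0.3,0,0,-0.04,0,-0.3,0,0,-0.04,0,-0.3,0,0,-0.04,0,-0.3,-0.02,0,-0.03,0,-0.3,0,0,0,0]'

```text
time: 29.88
position: [0.4351, -0.1986, 0.2961]
tool_rot: [0.807, 0.591, 0.001, 0.008]
ft_force: [0.6, -1.3, -0.4]
grip_width: 0.0569
grip_force: 0.0
```

```bash
python3 n.py; python3 - <<'E'
from h import *
c,K,Rc,t=cam("side"); save(c,"fs.png")
for q in("tool","rod","tailstock_grip"): print(q,[np.round(d["at"],3).tolist() for d in robot.place_of(c,q)[:3]])
c,K,Rc,t=cam("wrist"); save(c,"fw.png")
print([np.round(d["at"],3).tolist() for d in robot.place_of(c,"tool")[:3]])
a=cv2.imread('pics/fw.png')[0:260,120:460]; b=cv2.imread('pics/fs.png')[130:330,240:440]
cv2.imwrite('pics/final.png',cv2.hconcat([cv2.resize(a,(460,352)),cv2.resize(b,(340,352),interpolation=cv2.INTER_CUBIC)]))
E
```

```text
29.8833 [ 0.4351 -0.1986  0.2961] head -17.575297452609373 [ 0.578  -1.2793 -0.4174] [-0.1077 -0.0024 -0.0439]
side needle 23 [np.float32(3.375966), np.float64(6.792669313610409)] green 15 3.0870937242652103 (np.float64(0.6599745257728831), np.float64(7.406542586594098))
top needle 0 [] green 3 2.552274217767172 (np.float64(2.3516752596638013), np.float64(4.150144654597388))
wrist needle 127 [np.float32(3.185377), np.float64(3.881886804902171)] green 69 3.3333311810342328 (np.float64(0.28788374976187786), np.float64(6.616849324007665))
tool [[0.338, -0.129, 0.026], [0.29, -0.244, 0.008], [0.61, -0.26, 0.0]]
rod [[0.612, 0.072, 0.068]]
tailstock_grip [[0.613, 0.069, 0.065], [0.622, 0.178, 0.118]]
[[0.292, -0.241, 0.006], [0.437, -0.178, 0.008], [0.34, -0.128, 0.024]]
```

View pics/final.png

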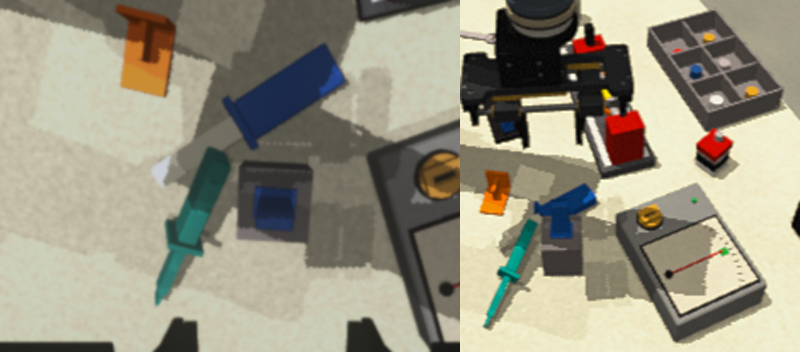

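```bash
python3 -c "
from rig import robot
print(robot.hand_in())"
```

```text
the job is handed in; nothing more can be done
None
```

The job is done and handed in: the rod sits between the two cups with the tailstock home, the needle is in the green band, and the tool hangs upright in its stand. The two look-alike tools stood upright in the first pictures but were lying on the table by 3.4 s, before the arm came near them; I left them there.

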